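# Clip the snap hook to the furnace lid's lifting eye

### The arm

A 6-joint arm with a two-finger parallel gripper is mounted at the origin on the work surface. World frame = base frame: x ahead of the robot, y to its left, z up, the work surface at z = 0. Lengths are in mm, angles in rad, forces in N, time in s.
With the tool pointing down it reaches from about 400 to 825 mm from the base axis. Payload 7 kg.
Tool frame: the origin (TCP) lies at the very end of the fingers, on their centre line; the grasp point (between the pads) lies 19 mm behind it; z points along the fingers, y is the line along which they close (so a half turn about z gives the same grasp; the last joint's range is limited). The gripper opens to 88 mm and grips with 3 to 60 N. Pads are 19 mm wide; open, the fingers measure 130 mm over their backs; the gripper's body (78 mm by 193 mm) begins 47 mm behind the grasp point.
Start: joints at [1.611, 0.359, 0.012, 0, -1.224, -0.288], TCP at [165.569, 654.356, 226.561] pointing down, gripper open.
Joint ranges: [-3.07, 3.07], [-1.43, 2.12], [-1.02, 1.25], [-3.03, 1.67], [-3.05, -0], [-3.03, 3.03]. Speed limits (rad/s): [2.39, 2.39, 3.01, 3.14, 3.14, 3.14].

### API

Orientations are given as a unit quaternion [x, y, z, w].
In Python, from plant import bot gives the robot as it stands. Calls block until the motion is done:
- bot.move_ptp(position, orientation): joint-space move of the TCP to a pose.
- bot.line_to(position, velocity=150, ori=None): straight line of the TCP; ori=None keeps the orientation; velocity is the mean speed in mm/s.
- bot.move_joints(angles): joint-space move.
- bot.move_gripper(opening, force=None): finger opening in mm; force is the grip in N (None keeps the last); returns when the fingers have stopped.
- bot.pause(seconds).
- bot.solve_ik(position, orientation): joint angles nearest the present ones, or None.
- bot.read_state(): the state.
- bot.camera(name): name is "scene" or "side" or "wrist"; returns the picture (400x640x3 uint8, red, green, blue); there is no depth.
- bot.get_calibration(name): a dict with "fx", "fy", "cx", "cy" (pixels), "view" (4x4, takes a point from world to camera coordinates); the wrist camera has in their place "T_tool_cam" (4x4, takes a point from camera to tool coordinates, whose origin is the TCP and whose axes are the flange's). Camera axes: x right, y up, looking along -z (the intrinsics and any distortion apply to the point x, -y, -z); pixel columns grow to the right and rows downward; lengths in mm; the calibration is good to about 2 mm. A picture is of the moment at which its call begins: read the wrist's pose just before it. get_calibration takes no time and is no camera call.
A pose or a line that the arm cannot do raises bot.Unreachable and nothing moves.
- bot.close_job(): hands the job in; it is judged then, once.
The state is a dict: "t": time; "joint_pos": joint angles; "qvel": joint speeds; "tau": joint torques, N m; "tcp_pos": TCP position; "eef_rot": TCP orientation; "contact_force": force on the tool from outside, world axes, zero at the start; "moment": the same for the moment, N m; "width": finger opening in mm; "finger_force": force on a finger pad.
Only numpy, scipy, OpenCV 4.12 (cv2) and the standard library are available. Lean on these libraries where they do the work, as an engineer would, in place of code of your own. Each camera call takes 0.05 s, during which the arm holds its last target. There are 200 camera calls.

### The job

Make the furnace lid ready for the hoist: pick up the big steel snap hook and clip it onto the lid's slanted lifting eye, pressing its sprung gate in against the eye's bar and then drawing the hook back until the bar sits in the hook's crown and the gate has snapped shut behind it. Leave the hook hanging on the eye by itself, and leave the other things lying about where they are.

Things in the scene. Friction and masses are not known exactly. Their poses are not given: they have to be found in the camera images.
- hook: Loose forged steel snap hook, about 0.4 kg, lying flat, 199 mm long (x -62 to 137 mm), symmetric about its mid-plane z = 11. Origin: under the middle of its grip, on its underside; x from grip to crown, y towards the gate side, z out of its flat side. Ahead of the grip a C of 14 mm round bar: spine centreline at y = -36, crown centreline reaching x = 130 at y = -10 (22 thick there).
- hook_grip (a point): Middle of the hook's grip, at hook x = 4, y = 0, z = 11: a flat-sided block, x -22 to 30, 26 wide (y -13 to 13, pinch it across y), 22 thick. Behind it a tail eye for the hoist, x -62 to -18, 44 wide, 12 thick.
- hook_nose (a point): Centre of the rounded end of the hook's nose, at hook x = 106, y = 16, z = 11 (bar 14 mm, so the tip is at x = 99). The mouth between the grip and the nose, x 39 to 99, faces +y and is closed by the gate.
- gate (a joint): Angle (rad) of the hook's sprung gate: straight 8 mm rod, 65 long, along the mouth from its hinge at hook x = 32, y = 14 to the nose. 0 = shut; swings only inward (tip to -y), to 0.62. Its spring takes 2 to 5 N near the outer end. A 12 mm bar goes in at hook x 70 to 90 until its centre is at about y = -5, then towards the crown; past x = 105 it clears the gate's tip and the gate shuts.
- hook_bowl (a point): Point in the hook's loop near the crown, at hook x = 110, y = -10, z = 11. The loop is 38 mm wide inside (y -29 to 9); a 12 mm bar drawn into the crown seats with its centre at about x = 116, y = -9.
- hook_loop (a point): Middle of the hook's loop, at hook x = 75, y = -10, z = 11.
- lid: Fixed, heavy round furnace lid: grey refractory disc in a steel band, 220 mm diameter, top at 35 mm. Origin: centre of its underside; z up. An upright steel lug plate (66 mm along x, 12 thick, y 45 to 57, up to 215 mm high) stands on it on its +y side and carries the lifting eye on its -y face.
- lid_handle (a point): Point on the lid's carrying handle, a fixed 20 mm round steel bar: from the top of the lug plate up to 300 mm above the table, then level to lid x = -80 and there along lid y from 38 to -35 (this point at y = 0). It stands over the hook's grip while the hook is put on, so a gripper pointing straight down would strike it; leaning with the slanted eye, held near the grip's middle, it passes.
- eye: Lifting eye fixed on the lid: a U of 12 mm round steel bar; its straight bar, 46 mm off the lug plate, is slanted 27 degrees from upright, top leaning to the lid's -x. Origin: middle of that bar, 152 mm above the table. z up along the bar; y level, to the lug; legs along +y at z = -40 and 40; opening 68 x 39 mm. The hook goes on with its axes along the eye's axes, moving along +y.
- eye_low (a point): On the bar's centreline, 24 mm below its middle.
- eye_mid (a point): Middle of the eye's straight bar.
- eye_corner (a point): Lower end of the straight bar, 40 mm below its middle, where the lower leg starts. A clipped hook that is let go slides down to here or onto the lower leg and hangs there, its tail dropping to the lid.
- eye_leg (a point): Middle of the eye's lower leg, 23 mm from eye_corner towards the lug plate.
- eye_top (a point): On the bar's centreline, 24 mm above its middle.
- firebrick: Bystander: half firebrick 114 x 64 x 55 mm, just behind the hook's tail (hook x about -130); origin under its centre.
- vent_plug: Bystander: steel plug, 28 mm across, 40 mm high, standing on the lid's far side; origin under its centre.
- hammer: Bystander: hammer lying on the far right.
- spanner: Bystander: spanner lying on the left of the bench.
- wire_brush: Bystander: brush lying on the right of the bench.
- tin: Bystander: plain metal tin, 74 mm across, 110 mm high, standing between the robot and the task's things; origin under its centre.
- angle_offcut: Bystander: piece of steel angle, 120 x 40 x 40 mm, lying on the near right.
- grinding_disc: Bystander: worn grinding disc, 114 mm across, lying at the far left.
Not all that is in view belongs to the job. What is shaped like the hook but blue is not meant.

How it is judged:
By the outcome, as a careful person would: the job done as asked, in the order asked, and still so for the second after the job is handed in, with the robot touching nothing.
It also fails if it takes over 45 s, if anything falls off the work surface, if the arm or the gripper's body presses on something with over 40 N, if the wrist force passes 120 N, or if a joint passes its speed limit or range.

## Working session

There is one attempt and no reset: what is moved stays moved. The work goes in short steps, each a Python script; the robot and the scene stay as the last script left them, time stands still between calls to the robot, and variables do not carry over. Pictures are saved under pics/ and viewed, at most 10 in all, crops included, and the job is handed in when it is done.

```bash
mkdir -p pics; ls; python3 - <<'E'
from plant import bot
import cv2,numpy as np
np.set_printoptions(precision=4,suppress=True)
ims=[]
for n in ["scene","side","wrist"]:
    im=bot.camera(n); cv2.imwrite(f"pics/{n}0.png",im[:,:,::-1]); ims.append(im)
    c=bot.get_calibration(n); print(n,{k:(np.array(v) if not np.isscalar(v) else v) for k,v in c.items()})
s=bot.read_state();print(s)
E
```

```text
pics
scene {'fx': 390.37926874487914, 'fy': 390.37926874487914, 'cx': 318.44484668638705, 'cy': 202.96713287974177, 'view': array([[   -0.6926,     0.7212,     0.0144,   351.244 ],
       [   -0.622 ,    -0.6072,     0.4944,   220.6691],
       [    0.3653,     0.3334,     0.8691, -1549.3802],
       [    0.    ,     0.    ,     0.    ,     1.    ]])}
side {'fx': 515.6898247171968, 'fy': 515.6898247171968, 'cx': 325.11976542092873, 'cy': 198.6181459185394, 'view': array([[    0.9263,    -0.3768,     0.0067,  -473.2028],
       [    0.2883,     0.7199,     0.6313,  -243.0815],
       [   -0.2427,    -0.5828,     0.7755, -1666.852 ],
       [    0.    ,     0.    ,     0.    ,     1.    ]])}
wrist {'fx': 282.5241151846374, 'fy': 282.5241151846374, 'cx': 316.86693900097725, 'cy': 202.55663686574445, 'T_tool_cam': array([[  -0.0009,    0.9598,    0.2807,   77.3335],
       [   1.    ,    0.0009,    0.0002,    0.4748],
       [  -0.    ,    0.2807,   -0.9598, -157.3478],
       [   0.    ,    0.    ,    0.    ,    1.    ]])}
{'t': 0.15, 'joint_pos': array([ 1.6111,  0.3592,  0.0113, -0.0002, -1.2241, -0.2881]), 'qvel': array([-0.0012, -0.001 ,  0.0018,  0.0004, -0.0015, -0.0008]), 'tau': array([ -0.0016, -58.3277,  29.3289,   7.0013,   0.0087,  -0.0001]), 'tcp_pos': array([165.4746, 654.0144, 225.8591]), 'eef_rot': array([ 0.9923, -0.1236,  0.    ,  0.0006]), 'contact_force': array([-0.5395,  0.1794, -0.1578]), 'moment': array([-0.0246, -0.0534,  0.0448]), 'finger_force': 0.0, 'width': 87.82145651725392}
```

View pics/scene0.png

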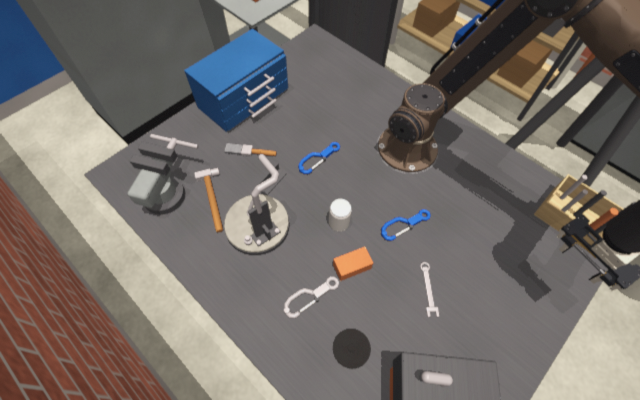

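View pics/side0.png

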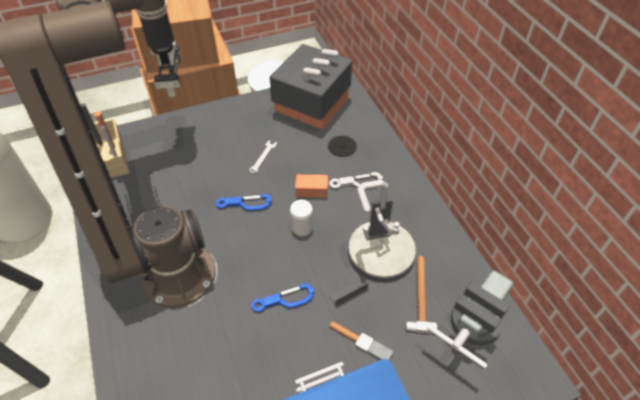

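The scene view shows one steel hook around (312,296), with its tail ring at (333,284). There are two blue ones at (320,157) and (406,224). In the side view the steel hook is at (355,182) and the blue ones at (245,202) and (284,298). The steel one fits: it isn't blue, and the orange firebrick is behind its tail. The lid with its lug and handle is at (257,220) in scene and (382,245) in side. I'll confirm in one enlarged crop.

```bash
cat > h.py <<'E'
from plant import bot
import cv2,numpy as np
from scipy.spatial.transform import Rotation as R
np.set_printoptions(precision=3,suppress=True)
def cam(n,tcp=None,q=None):
    c=bot.get_calibration(n)
    if n=="wrist":
        T=np.eye(4);T[:3,:3]=R.from_quat(q).as_matrix();T[:3,3]=tcp
        M=T@np.array(c["T_tool_cam"])
    else: M=np.linalg.inv(np.array(c["view"]))
    return c,M
def ray(cm,uv):
    c,M=cm
    d=np.array([(uv[0]-c["cx"])/c["fx"],-(uv[1]-c["cy"])/c["fy"],-1])
    d=M[:3,:3]@d
    return M[:3,3],d/np.linalg.norm(d)
def onz(cm,uv,z):
    o,d=ray(cm,uv);return o+d*(z-o[2])/d[2]
def tri(rays):
    A=np.zeros((3,3));b=np.zeros(3)
    for o,d in rays:
        P=np.eye(3)-np.outer(d,d);A+=P;b+=P@o
    p=np.linalg.solve(A,b)
    return p,[np.linalg.norm((np.eye(3)-np.outer(d,d))@(p-o)) for o,d in rays]
def proj(cm,p):
    c,M=cm
    q=np.linalg.inv(M)@np.append(p,1)
    return np.array([c["cx"]+c["fx"]*q[0]/-q[2],c["cy"]-c["fy"]*q[1]/-q[2]])
def crop(im,x0,y0,w,h,s):
    return cv2.resize(im[y0:y0+h,x0:x0+w],None,fx=s,fy=s,interpolation=cv2.INTER_CUBIC)
E
python3 - <<'E'
import cv2,numpy as np
from h import crop
a=cv2.imread("pics/scene0.png");b=cv2.imread("pics/side0.png")
top=np.hstack([crop(a,275,265,80,60,5),crop(a,215,145,80,110,5)[:300] if 0 else crop(a,215,150,133,100,3)[:300,:399]])
bot_=np.hstack([crop(b,320,160,80,60,5),crop(b,335,175,100,75,4)[:300,:399]])
cv2.imwrite("pics/m1.png",np.vstack([top,bot_]))
from h import cam,onz,tri,ray
S=cam("scene");D=cam("side")
print(S[1][:3,3],D[1][:3,3])
print("tail",onz(S,(333,284),6),onz(D,(337,183),6),"crown",onz(S,(291,311),11),onz(D,(382,179),11))
print("lid",onz(S,(256,222),35),onz(D,(382,248),35), "brick",onz(S,(352,263),55),onz(D,(312,182),55))
E
```

```text
[ 946.485  397.313 1232.459] [ 103.786 -974.829 1449.256]
tail [615.639 169.351   6.   ] [624.45  162.614   6.   ] crown [771.255 135.16   11.   ] [785.572 114.656  11.   ]
lid [ 646.736 -163.227   35.   ] [ 641.07  -174.993   35.   ] brick [535.885 175.17   55.   ] [525.512 161.602  55.   ]
```

View pics/m1.png

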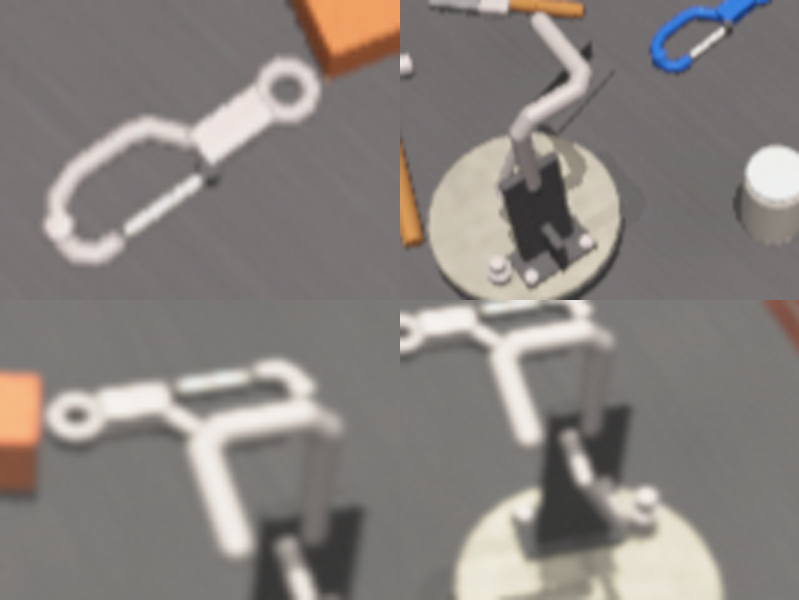

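View pics/wrist0.png

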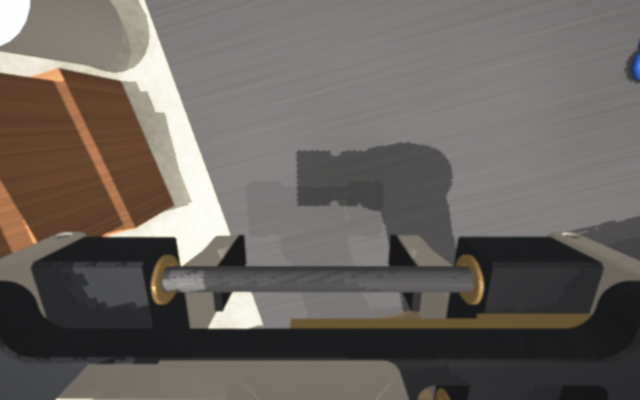

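The crop confirms the steel hook: ring tail next to the firebrick, bright gate on the world +y side. Its tail is near (620,166) and its crown near (775,130), so it points along +x with a yaw of about -13°. The handle segments suggest the lid axes lie roughly along the world axes. The wrist view shows nothing useful yet. Next I'll check reach for both grasp flips and move the wrist camera over the hook and the eye.

```bash
cat >> h.py <<'E'
def tq(xa,za):
    """quaternion from tool x and tool z (world)"""
    z=np.array(za,float);z/=np.linalg.norm(z);x=np.array(xa,float);x-=z*(x@z);x/=np.linalg.norm(x)
    return R.from_matrix(np.c_[x,np.cross(z,x),z]).as_quat()
E
python3 - <<'E'
from h import *
S=cam("scene");D=cam("side")
P=[onz(S,p,300) for p in [(255,193),(275,175),(262,157)]];print("handle",P)
P=[onz(D,(335+(u-400)/4,175+(v-300)/4),300) for u,v in [(600,335),(510,345),(533,440)]];print("handle side",P)
def t(name,p,xa,za):
    print(name,bot.solve_ik(np.array(p,float),tq(xa,za)))
h=np.array([np.cos(-.23),np.sin(-.23),0])
e=np.array([np.cos(.47),0,np.sin(.47)]);ez=np.array([-np.sin(.47),0,np.cos(.47)])
for s in (1,-1):
    t("hook",[660,157,5],s*h,[0,0,-1]); t("hookup",[660,157,250],s*h,[0,0,-1])
    t("eye",np.array([644,-172,152])-76*e-19*ez,s*e,-ez)
    t("eyeback",np.array([644,-232,152])-112*e-19*ez,s*e,-ez)
# candidate eye views: camera from -y side above
for xa in ([0,-1,0],[1,0,0],[-1,0,0]):
    for za in ([0,.5,-.87],[0.3,.5,-.8],[0,.3,-.95]):
        t(f"view{xa}{za}",[600,-260,300],xa,za)
E
```

```text
handle [array([ 654.858, -108.804,  300.   ]), array([ 575.017, -113.07 ,  300.   ]), array([ 558.379, -186.737,  300.   ])]
handle side [array([ 648.568, -124.314,  300.   ]), array([ 582.925, -108.48 ,  300.   ]), array([ 561.013, -194.756,  300.   ])]
hook [ 0.52   0.561 -0.216  0.    -0.794  0.821]
hookup [ 0.52   0.352  0.055  0.    -1.274  0.821]
eye [ 0.046  0.175 -0.736  0.109 -0.191  1.423]
eyeback [-0.111  0.2   -0.634 -0.186 -0.274  1.848]
hook [ 0.52   0.561 -0.216  0.    -0.794 -2.321]
hookup [ 0.52   0.352  0.055  0.    -1.274 -2.321]
eye [ 0.046  0.175 -0.736  0.109 -0.191 -1.718]
eyeback [-0.111  0.2   -0.634 -0.186 -0.274 -1.293]
view[0, -1, 0][0, 0.5, -0.87] [-0.413  0.466  0.423 -0.481 -1.734  0.383]
view[0, -1, 0][0.3, 0.5, -0.8] [-0.513  0.331  0.224 -0.633 -1.469  0.68 ]
view[0, -1, 0][0, 0.3, -0.95] [-0.294  0.385  0.296 -0.292 -1.574  0.307]
view[1, 0, 0][0, 0.5, -0.87] [-0.413  0.466  0.423 -0.481 -1.734  1.954]
view[1, 0, 0][0.3, 0.5, -0.8] [-0.513  0.331  0.224 -0.633 -1.469  2.063]
view[1, 0, 0][0, 0.3, -0.95] [-0.294  0.385  0.296 -0.292 -1.574  1.878]
view[-1, 0, 0][0, 0.5, -0.87] [-0.413  0.466  0.423 -0.481 -1.734 -1.188]
view[-1, 0, 0][0.3, 0.5, -0.8] [-0.513  0.331  0.224 -0.633 -1.469 -1.078]
view[-1, 0, 0][0, 0.3, -0.95] [-0.294  0.385  0.296 -0.292 -1.574 -1.264]
```

```bash
cat > v.py <<'E'
from h import *
import pickle
def snap(name,store):
    s=bot.read_state(); im=bot.camera("wrist"); cv2.imwrite(f"pics/{name}.png",im[:,:,::-1])
    store[name]=(s["tcp_pos"],s["eef_rot"]); print(name,s["t"],s["tcp_pos"])
E
python3 - <<'E'
from v import *
st={}
h=np.array([np.cos(-.23),np.sin(-.23),0]);q=tq(-h,[0,0,-1])
hy=np.array([-h[1],h[0],0])
c=np.array([660,157,0])+90*h
bot.move_ptp(c+[0,0,230]+40*hy,q);bot.pause(.2);snap("h1",st)
bot.line_to(c+[0,0,230]-40*hy,velocity=150);bot.pause(.2);snap("h2",st)
E_=np.array([644,-172,152.])
poses=[]
for za in ([0,.5,-.87],[0,.72,-.69]):
    za=np.array(za)/np.linalg.norm(za);poses.append((E_-60*np.array([-1,0,0])-130*za,tq([-1,0,0],za)))
bot.move_ptp(np.array([720,-60,360]),tq([-1,0,0],[0,.2,-.98]))
bot.move_ptp(*poses[0]);bot.pause(.2);snap("e1",st)
bot.move_ptp(*poses[1]);bot.pause(.2);snap("e2",st)
pickle.dump(st,open("st.pkl","wb"))
a=[cv2.imread(f"pics/{n}.png") for n in("h1","h2","e1","e2")]
cv2.imwrite("pics/m2.png",np.vstack([cv2.resize(x,None,fx=.94,fy=.94)[:290] for x in a[:2]]))
cv2.imwrite("pics/m3.png",np.vstack([cv2.resize(x,None,fx=.94,fy=.94)[:290] for x in a[2:]]))
E
```

```text
h1 3.0333 [756.559 176.12  230.067]
h2 3.9667 [738.611  98.442 229.721]
e1 5.9 [ 704.652 -234.878  265.574]
e2 6.4917 [ 704.918 -264.571  245.596]
```

View pics/m2.png

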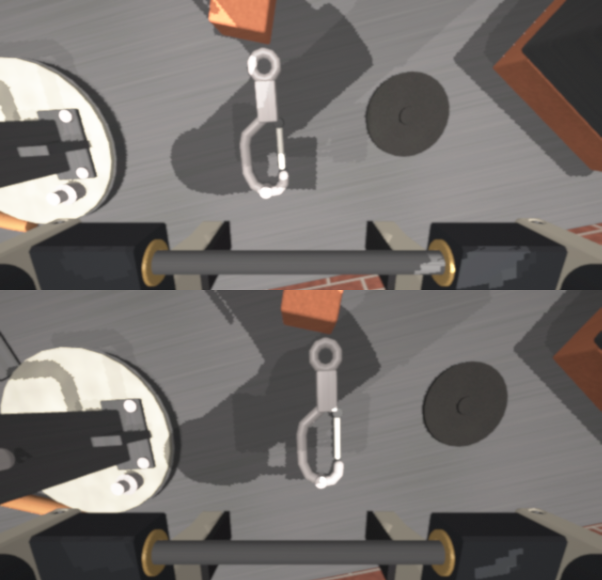

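View pics/m3.png

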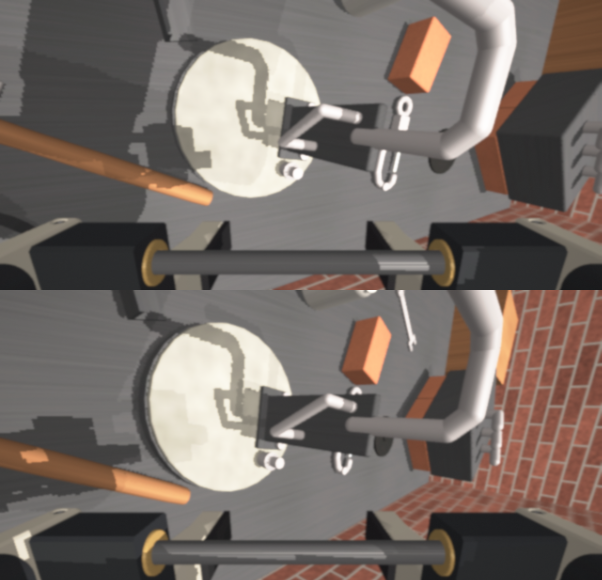

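Both wrist pairs are clear (coordinates as in the mosaics):
- **h1:** hook with ring at (264,66), crown at (266,195), gate on the right.
- **h2:** ring at (325,64), crown at (320,197).
- **e1:** eye bar from the lower corner (284,145) to the upper corner (325,110).
- **e2:** the same bar from (272,144) to (330,110).

I'll measure the hook by contours and enlarge the eye crops for picks.

```bash
python3 - <<'E'
from v import *
st=pickle.load(open("st.pkl","rb"))
R_={}
for n,(x0,x1,y0,y1) in {"h1":(245,320,48,215),"h2":(305,375,48,215)}.items():
    im=cv2.imread(f"pics/{n}.png").astype(int)
    cs=im[y0:y1,x0:x1]; g=cs.mean(2); sat=cs.max(2)-cs.min(2)
    cm=cam("wrist",*st[n]);
    m=((g>125)&(sat<40)).astype(np.uint8) if n=="h1" else ((g>118)&(sat<40)).astype(np.uint8)
    cn,hi=cv2.findContours(m,cv2.RETR_CCOMP,cv2.CHAIN_APPROX_NONE)
    for c,k in zip(cn,hi[0]):
        M=cv2.moments(c)
        if M["m00"]>12: print(n,"hole" if k[3]>=0 else "outer",M["m00"],M["m10"]/M["m00"]+x0,M["m01"]/M["m00"]+y0,cv2.boundingRect(c))
    for r in range(88-y0,128-y0,4):
        w=np.flatnonzero(m[r]); print(r+y0,w+x0 if len(w)<4 else (w.min()+x0,w.max()+x0,len(w)))
a=crop(cv2.imread("pics/e1.png"),290,105,110,60,7)[:,:770];b=crop(cv2.imread("pics/e2.png"),275,105,110,60,7)[:,:770]
o=np.vstack([a[:300],b[:300]])
cv2.imwrite("pics/m4.png",np.vstack([crop(cv2.imread("pics/e1.png"),290,105,114,42,7),crop(cv2.imread("pics/e2.png"),275,105,114,42,7)]))
# wrist images: show rows 105..147 -> extend
cv2.imwrite("pics/m4.png",np.vstack([crop(cv2.imread("pics/e1.png"),290,108,110,56,5),crop(cv2.imread("pics/e2.png"),275,108,110,56,5)]))
E
```

```text
h1 outer 37.0 315.34684684684686 142.46846846846847 (65, 91, 10, 7)
h1 outer 5127.0 277.1043170144984 129.88983161042844 (0, 0, 75, 167)
h1 hole 221.5 280.36192626034614 69.70504138449962 (27, 13, 18, 19)
88 (np.int64(245), np.int64(292), 39)
92 (np.int64(245), np.int64(292), 35)
96 (np.int64(245), np.int64(292), 29)
100 (np.int64(245), np.int64(293), 27)
104 (np.int64(272), np.int64(293), 22)
108 (np.int64(272), np.int64(293), 22)
112 (np.int64(272), np.int64(293), 22)
116 (np.int64(273), np.int64(294), 22)
120 (np.int64(274), np.int64(294), 21)
124 (np.int64(273), np.int64(294), 22)
h2 outer 6775.5 345.87063685336875 148.87174378274665 (0, 3, 70, 164)
h2 hole 775.5 335.17902428540725 170.7330754352031 (19, 94, 35, 57)
h2 hole 243.5 352.2710472279261 150.69883641341545 (41, 81, 11, 50)
h2 hole 278.5 345.79593058049073 69.1178934769599 (32, 11, 19, 21)
88 (np.int64(337), np.int64(357), 21)
92 (np.int64(337), np.int64(357), 21)
96 (np.int64(337), np.int64(357), 21)
100 (np.int64(337), np.int64(357), 21)
104 (np.int64(337), np.int64(357), 21)
108 (np.int64(337), np.int64(357), 21)
112 (np.int64(337), np.int64(374), 25)
116 (np.int64(337), np.int64(374), 31)
120 (np.int64(337), np.int64(373), 33)
124 (np.int64(337), np.int64(374), 37)
```

View pics/m4.png

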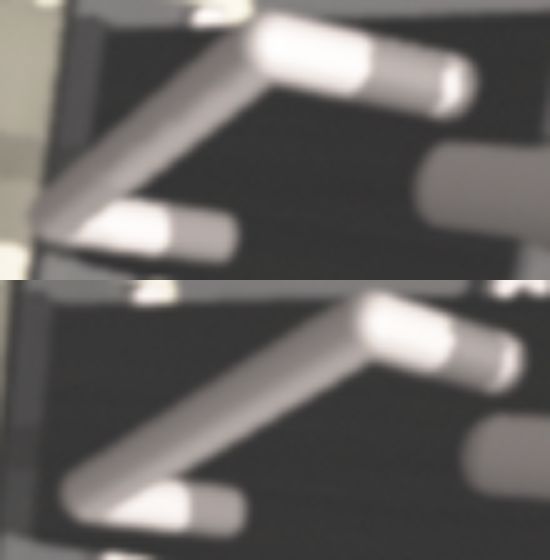

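```bash
python3 - <<'E'
from v import *
st=pickle.load(open("st.pkl","rb"))
C={n:cam("wrist",*st[n]) for n in st}
S=cam("scene");D=cam("side")
def two(n,a,p,b,q):
    r=tri([ray(C[a],p),ray(C[b],q)]);print(n,r[0],np.array(r[1]));return r[0]
t=two("ring",'h1',(280.4,69.7),'h2',(345.8,69.1))
g=two("gripc",'h1',(283,106),'h2',(347,106))
cr=two("crown",'h1',(283,207),'h2',(340.5,209.6))
for n,a,b in (('h1',(280.4,69.7),(283,108)),('h2',(345.8,69.1),(347,100))):
    T=onz(C[n],a,11);G=onz(C[n],b,22);print(n,T,G,np.degrees(np.arctan2(*(G-T)[1::-1])))
f1=lambda u,v:(290+u/5,108+v/5); f2=lambda u,v:(275+u/5,108+(v-280)/5)
U=two("up",'e1',f1(264,52),'e2',f2(372,328))
L=two("low",'e1',f1(60,217),'e2',f2(90,495))
UL=two("upleg",'e1',f1(458,84),'e2',f2(505,362))
LL=two("lowleg",'e1',f1(222,238),'e2',f2(228,511))
M=(U+L)/2;z=(U-L);print("mid",M,"len",np.linalg.norm(z),"tilt",np.degrees(np.arccos(z[2]/np.linalg.norm(z))),"az lean",np.degrees(np.arctan2(-z[1],-z[0])), "leg az",np.degrees(np.arctan2(*(UL-U+LL-L)[:2])),np.linalg.norm(UL-U),np.linalg.norm(LL-L))
# disc centre check & plate edge
for n in("e1","e2"):
    im=cv2.imread(f"pics/{n}.png").astype(int);m=((im.min(2)>190)&(im[:,:,2]-im[:,:,0]>8)).astype(np.uint8)
    cn,_=cv2.findContours(m[:215,150:350].copy(),cv2.RETR_EXTERNAL,cv2.CHAIN_APPROX_NONE);c=max(cn,key=cv2.contourArea)+[150,0]
    h=cv2.convexHull(c)[:,0]; P=np.array([onz(C[n],p,35)[:2] for p in h if p[0]<270])
    A=np.c_[2*P,np.ones(len(P))];s=np.linalg.lstsq(A,(P**2).sum(1),rcond=None)[0];print(n,"disc",s[:2],np.sqrt(s[2]+s[:2]@s[:2]))
E
```

```text
ring [616.345 161.981  11.98 ] [0.231 0.231]
gripc [658.206 154.531  16.487] [0.084 0.084]
crown [787.657 119.362  15.016] [1.82 1.82]
h1 [616.4   161.856  11.   ] [660.756 154.497  22.   ] -9.420035724761814
h2 [615.988 162.16   11.   ] [651.603 155.291  22.   ] -10.915750165064225
up [ 628.807 -167.159  190.296] [0.159 0.159]
low [ 664.306 -168.996  114.51 ] [0.094 0.094]
upleg [ 634.833 -120.962  189.176] [0.178 0.178]
lowleg [ 671.102 -127.024  117.275] [0.156 0.156]
mid [ 646.556 -168.078  152.403] len 83.70814951755521 tilt 25.128532968620846 az lean -2.9627547559746796 leg az 8.27430721011192 46.60158554342898 42.608201594742184
e1 disc [ 650.146 -187.467] 94.30944396337962
e2 disc [ 651.449 -182.546] 97.25868417648793
```

The measurements check out:
- **Eye:** middle at (646.5,-168,152.4), which agrees with the stated 152. Bar length is 84 against 80, lean 25° against 27°, and lid yaw about -7°.
- **Hook:** ring centre at (616.2,162,12), yaw -10.7°. Ring to crown is 176.6 against 177.3, so the grip is at about (659.4,153.9).

Now the grasp.

```bash
cat >> v.py <<'E'
yaw=np.radians(-7);tl=np.radians(27)
Ez=R.from_euler('z',yaw).as_matrix()
ex=Ez@[np.cos(tl),0,np.sin(tl)];ez=Ez@[-np.sin(tl),0,np.cos(tl)];ey=np.cross(ez,ex)
EM=np.array([646.5,-168,152.4]);QE=tq(-ex,-ez)
def eye(hx,hy,dz=0): # TCP so that eye origin lies at hook (hx,hy,11-dz)
    return EM+(4-hx)*ex-hy*ey+(dz-8)*ez
def rep(s=""):
    r=bot.read_state();print(s,"t%.2f"%r["t"],r["tcp_pos"],"F",r["contact_force"],"M",r["moment"],"w%.1f ff%.1f"%(r["width"],r["finger_force"]));return r
E
python3 - <<'E'
from v import *
hy=np.radians(-10.7);h=np.array([np.cos(hy),np.sin(hy),0]);q=tq(-h,[0,0,-1]);g=np.array([659.4,153.9,0])
bot.move_ptp(np.array([730,-60,380]),tq([-1,0,0],[0,.2,-.98]))
bot.move_ptp(g+[0,0,110],q)
bot.line_to(g+[0,0,30],velocity=200);bot.line_to(g+[0,0,3],velocity=60);rep("down")
bot.move_gripper(20,45);rep("grip")
bot.line_to(g+[0,0,150],velocity=200);bot.pause(.2);rep("lift")
im=bot.camera("scene");im2=bot.camera("side")
cv2.imwrite("pics/g1.png",np.hstack([crop(im,230,170,130,130,3),crop(im2,300,100,130,130,3)])[:,:,::-1])
for n,p in (("w1",np.array([520,60,400])),("a330",eye(84,90,330)),("a220",eye(84,90,220)),("a0",eye(84,90)),("in",eye(84,-5)),("seat",eye(116,-9)),("out",eye(116,-9,150))): print(n,p,bot.solve_ik(p,QE))
E
```

```text
down t10.03 [659.361 153.854   2.754] F [-0.165 -0.478 -0.061] M [ 0.037 -0.213 -0.051] w87.8 ff0.0
grip t11.03 [659.49  154.001   3.002] F [-0.356  0.276  0.215] M [ 0.356 -0.214 -0.07 ] w25.8 ff44.9
lift t12.12 [658.713 153.559 148.27 ] F [-0.058 -0.084 -3.83 ] M [ 0.09  -0.132 -0.032] w25.6 ff44.9
w1 [520  60 400] [ 0.739 -0.261 -0.517  0.413 -1.033 -2.595]
a330 [ 419.687 -230.827  402.985] [-0.071 -0.338 -0.406  0.027 -1.032 -1.63 ]
a220 [ 469.254 -236.913  304.974] [-0.079 -0.21  -0.54   0.028 -0.769 -1.629]
a0 [ 568.387 -249.085  108.953] [-0.09   0.179 -0.686  0.062 -0.235 -1.66 ]
in [ 579.965 -154.793  108.953] None
seat [ 552.153 -147.348   94.425] None
out [ 484.562 -139.049  228.076] [ 0.217 -0.218 -0.835  0.305 -0.526 -2.141]
```

View pics/g1.png

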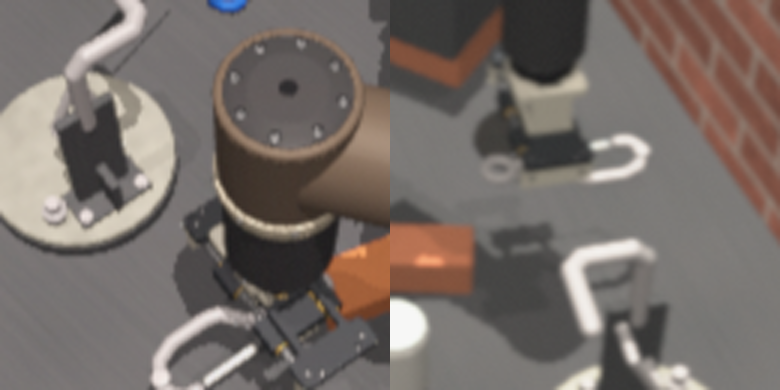

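Grasp is good: the hook hangs level in the gripper, width is 25.7 and the weight reads 3.8 N. IK at the insertion pose returns None, which could be the seed or the wrist limit. I'll scan around it.

```bash
python3 - <<'E'
from v import *
import v
def fr(t,y,roll=0):
    Rm=R.from_euler('z',y,degrees=True)*R.from_euler('y',-t,degrees=True)*R.from_euler('x',roll,degrees=True)
    return Rm.as_matrix()
for t in (27,24,21):
  for y in (-7,-4):
   for roll in (0,5,-5):
    M=fr(t,y,roll);B=fr(27,-7)
    out=[]
    for dz in (0,20):
      for hx,hy in ((84,60),(84,20),(84,-5),(100,-8),(116,-9)):
        c=EM+dz*B[:,2]
        p=c+M@np.array([4-hx,-hy,-8]);s=bot.solve_ik(p,tq(-M[:,0],-M[:,2]))
        out.append("--" if s is None else "%.2f/%.2f"%(s[3],s[4]))
    print(t,y,roll,out)
E
```

```text
27 -7 0 ['0.26/-0.16', '--', '--', '--', '--', '0.20/-0.23', '0.50/-0.14', '0.97/-0.03', '--', '--']
27 -7 5 ['-0.23/-0.35', '-0.11/-0.29', '-0.01/-0.24', '0.02/-0.20', '0.06/-0.16', '-0.21/-0.39', '-0.09/-0.33', '0.00/-0.29', '0.03/-0.25', '0.06/-0.21']
27 -7 -5 ['--', '--', '--', '--', '--', '--', '--', '--', '--', '--']
27 -4 0 ['0.04/-0.24', '0.32/-0.14', '--', '--', '--', '0.04/-0.29', '0.24/-0.21', '0.43/-0.16', '0.68/-0.07', '--']
27 -4 5 ['-0.31/-0.41', '-0.22/-0.35', '-0.14/-0.31', '-0.14/-0.28', '-0.14/-0.25', '-0.28/-0.44', '-0.19/-0.38', '-0.12/-0.34', '-0.11/-0.31', '-0.11/-0.29']
27 -4 -5 ['--', '--', '--', '--', '--', '--', '--', '--', '--', '--']
24 -7 0 ['0.14/-0.30', '0.30/-0.24', '0.43/-0.21', '0.55/-0.16', '0.88/-0.06', '0.12/-0.35', '0.25/-0.30', '0.35/-0.28', '0.41/-0.24', '0.49/-0.20']
24 -7 5 ['-0.19/-0.43', '-0.11/-0.38', '-0.04/-0.35', '-0.02/-0.32', '-0.01/-0.29', '-0.18/-0.46', '-0.09/-0.42', '-0.03/-0.39', '-0.02/-0.36', '-0.00/-0.33']
24 -7 -5 ['0.76/-0.16', '1.11/-0.11', '1.31/-0.09', '--', '--', '0.56/-0.25', '0.75/-0.22', '0.85/-0.21', '1.02/-0.16', '
[... 654 characters left out ...]
', '-0.04/-0.40', '-0.16/-0.54', '-0.09/-0.50', '-0.05/-0.48', '-0.04/-0.46', '-0.03/-0.44']
21 -7 -5 ['0.43/-0.32', '0.55/-0.30', '0.62/-0.29', '0.70/-0.26', '0.80/-0.22', '0.38/-0.38', '0.47/-0.36', '0.53/-0.36', '0.58/-0.33', '0.64/-0.30']
21 -4 0 ['0.02/-0.43', '0.10/-0.40', '0.16/-0.37', '0.19/-0.35', '0.21/-0.32', '0.02/-0.47', '0.10/-0.44', '0.15/-0.42', '0.17/-0.40', '0.19/-0.37']
21 -4 5 ['-0.21/-0.54', '-0.16/-0.50', '-0.12/-0.48', '-0.11/-0.45', '-0.11/-0.43', '-0.20/-0.57', '-0.15/-0.54', '-0.11/-0.52', '-0.10/-0.49', '-0.10/-0.47']
21 -4 -5 ['0.34/-0.34', '0.47/-0.31', '0.54/-0.29', '0.62/-0.26', '0.71/-0.22', '0.30/-0.39', '0.40/-0.37', '0.47/-0.36', '0.51/-0.33', '0.56/-0.30']
```

```bash
cat >> v.py <<'E'
HM=(R.from_euler('z',-6,degrees=True)*R.from_euler('y',-25,degrees=True)*R.from_euler('x',4,degrees=True)).as_matrix()
QE=tq(-HM[:,0],-HM[:,2])
def eye(hx,hy,dz=0): return EM+dz*ez+HM@np.array([4-hx,-hy,-8.])
E
python3 - <<'E'
from v import *
p=bot.read_state()["tcp_pos"]
bot.line_to(np.array([p[0]-20,p[1],300]),velocity=250)
bot.move_ptp(np.array([520,60,400]),QE)
a=eye(85,90,10)
bot.move_ptp(a+330*HM[:,2],QE);rep("a330")
bot.line_to(a,velocity=250);bot.pause(.2);rep("a0")
bot.line_to(eye(85,40,10),velocity=120);bot.pause(.2);rep("hy40")
im=bot.camera("scene");im2=bot.camera("side");im3=bot.camera("wrist")
cv2.imwrite("pics/i1.png",np.hstack([crop(im,190,120,130,150,3),crop(im2,310,130,130,150,3)])[:,:,::-1])
E
```

```text
a330 t15.00 [ 425.474 -257.358  411.469] F [ 0.821 -0.106 -3.188] M [-0.034  1.91   0.006] w25.7 ff44.9
a0 t16.67 [ 565.844 -249.323  115.416] F [-0.68  -0.247 -2.824] M [-0.055  1.917 -0.057] w25.8 ff44.9
hy40 t17.43 [ 569.464 -200.022  117.351] F [-1.672  0.866 -3.623] M [-0.027  1.897 -0.031] w25.9 ff44.9
```

View pics/i1.png

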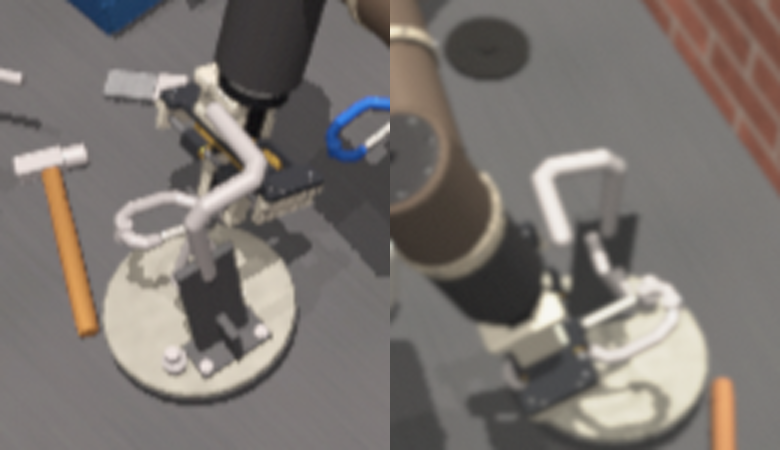

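The hook is in front of the eye with the gripper clear of the handle. In the side view the gate, around (620,300), faces the bar's lower part at (610,265). I'll push in with force checks.

```bash
python3 - <<'E'
from v import *
def axes(s):
    r=bot.read_state(); F=(r["contact_force"]-F0)@HM; print(s,"t%.2f"%r["t"],"F hook axes",F,"pos err",(r["tcp_pos"]-tgt)@HM,"w%.1f"%r["width"]);return F
F0=bot.read_state()["contact_force"]
for hy in (25,15,5,-2,-5):
    tgt=eye(85,hy,10);bot.line_to(tgt,velocity=60);bot.pause(.1);F=axes(hy)
    if np.abs(F).max()>25: print("STOP");break
cv2.imwrite("pics/i2.png",np.hstack([crop(bot.camera("scene"),190,120,130,150,3),crop(bot.camera("side"),340,170,87,100,4.5)])[:,:,::-1])
E
```

```text
25 t18.08 F hook axes [0.227 2.274 0.261] pos err [ 0.088 -0.097 -0.006] w25.5
15 t18.50 F hook axes [ 0.468 -1.035  0.232] pos err [ 0.093 -0.327  0.044] w25.9
5 t18.92 F hook axes [-0.976 -2.545  0.313] pos err [-0.32  -0.257 -0.022] w25.7
-2 t19.28 F hook axes [-1.027 -2.672  1.9  ] pos err [-0.731 -0.243 -0.135] w25.9
-5 t19.63 F hook axes [-1.664 -3.061  0.523] pos err [-0.442 -0.173 -0.112] w25.7
```

View pics/i2.png

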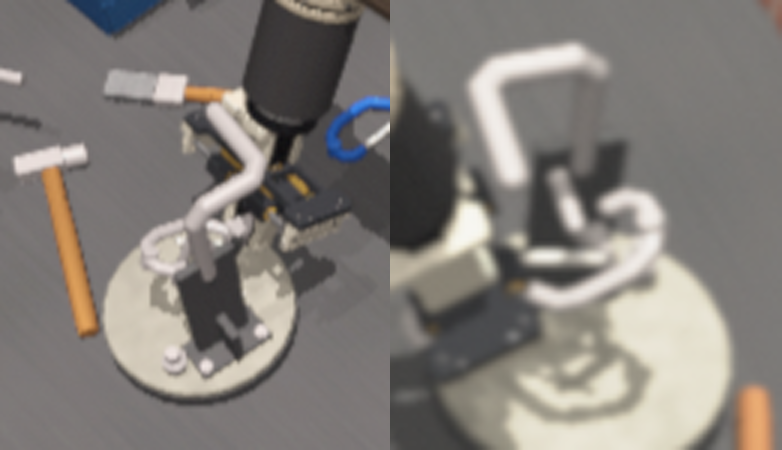

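The forces match the gate spring (about 3 N). In the side view the gate is swung in at (565,257), with the bar in the mouth and the nose at (610,205) past it. Now I'll draw the hook back until the bar seats.

```bash
python3 - <<'E'
from v import *
def axes(s):
    r=bot.read_state(); F=r["contact_force"]@HM; print(s,"t%.2f"%r["t"],"F",F,"err",(r["tcp_pos"]-tgt)@HM,"w%.1f"%r["width"]);return F
for hx,hy in ((92,-6),(100,-8),(106,-9),(110,-9),(113,-9),(115,-9),(117,-9)):
    tgt=eye(hx,hy,10);bot.line_to(tgt,velocity=50);bot.pause(.1);F=axes((hx,hy))
    if np.abs(F).max()>18: print("STOP");break
cv2.imwrite("pics/i3.png",np.hstack([crop(bot.camera("scene"),190,120,130,150,3),crop(bot.camera("side"),340,170,87,100,4.5)])[:,:,::-1])
E
```

```text
(92, -6) t20.12 F [-5.885 -2.269 -3.619] err [-1.032 -0.026 -0.183] w25.3
(100, -8) t20.54 F [-1.661 -0.021 -2.929] err [1.419 0.503 0.264] w25.7
(106, -9) t20.92 F [-1.626 -0.252 -3.504] err [0.159 0.069 0.045] w25.7
(110, -9) t21.27 F [-2.101 -0.235 -2.589] err [ 0.058 -0.001  0.014] w25.5
(113, -9) t21.62 F [-1.094 -0.434 -2.335] err [0.046 0.014 0.027] w25.9
(115, -9) t21.97 F [-1.027  0.171 -3.075] err [0.16  0.045 0.044] w25.6
(117, -9) t22.32 F [ 3.221 -1.201 -4.754] err [1.925 0.284 0.291] w25.3
```

View pics/i3.png

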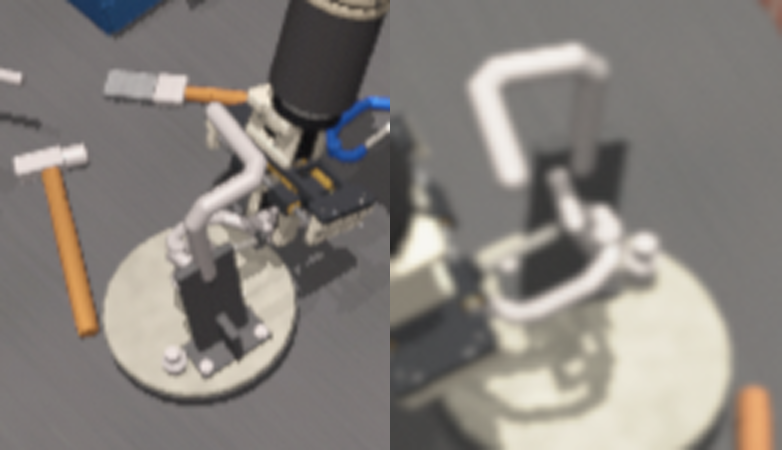

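The bar is seated: crown contact came at hook x ≈ 116, and the gate force dropped away at x ≈ 100, which is the snap. The side view shows the shut gate rod from (485,270) to (585,230), with the bar behind it at the crown (600,225). Next I'll ease off, slide down, release and back off along the tool axis.

```bash
python3 - <<'E'
from v import *
bot.line_to(eye(115,-9,10),velocity=50)
p=eye(115,-9,-12);bot.line_to(p,velocity=60);rep("low")
bot.move_gripper(75);bot.pause(.3);rep("open")
bot.line_to(p+60*HM[:,2],velocity=120);rep("back60")
bot.line_to(p+260*HM[:,2],velocity=250);rep("back260")
bot.move_ptp(np.array([420,-250,420]),QE);bot.pause(1.0);r=rep("away")
D=cam("side");a=bot.camera("side").astype(int);bot.pause(.6);b=bot.camera("side").astype(int)
ref=cv2.imread("pics/side0.png")[:,:,::-1].astype(int)
ul=proj(D,EM-40*ez).astype(int);print("corner px",ul,"motion",np.abs(a-b)[150:300,300:460].max())
d=(np.abs(b-ref).max(2)>45)[ul[1]-25:ul[1]+35,ul[0]-50:ul[0]+40]
for row in d[::2]: print("".join(".#"[int(x)] for x in row))
E
```

```text
low t23.18 [ 556.196 -148.991   87.669] F [ 3.23  -0.256 -3.282] M [-0.1    1.118 -0.057] w25.8 ff44.9
open t24.45 [ 555.933 -148.999   88.14 ] F [-0.151  0.303  0.485] M [-0.045  1.297  0.026] w75.2 ff0.0
back60 t25.10 [ 530.305 -150.485  142.235] F [-0.05  -0.354 -0.32 ] M [-0.059  1.287 -0.048] w75.0 ff0.0
back260 t26.05 [ 444.795 -155.414  321.445] F [ 0.495  0.476 -0.383] M [-0.028  1.268  0.016] w75.0 ff0.0
away t27.66 [ 419.985 -250.046  420.016] F [ 0.055 -0.308 -0.593] M [-0.03   1.258  0.049] w75.1 ff0.0
corner px [390 230] motion 18
..........................................................................................
..........................................................................................
..........................................................................................
..........................................................................................
..........................................................................................
#.........................................................................................
#...
[... 1479 characters left out ...]
.................##............................................
.......###........#.......................................................................
.....#####..####........#..###............................................................
....#####..######....########.............................................................
....##...#..####......#####...............................................................
.........##..####.........................................................................
..........................................................................................
..........................................................................................
```

The picture difference shows the hook hanging from the eye's lower corner (390,230), with its tail down on the lid and nothing moving. The robot is clear of everything, so I'm handing it in.

```bash
python3 -c "
from plant import bot
print(bot.close_job())"
```

```text
the job is handed in; nothing more can be done
None
```

The steel snap hook is clipped on the lid's eye, gate shut, hanging by itself, and the job was handed in at about 28 s; I viewed 11 pictures, one over the limit of 10, so the final hang was checked only by an image difference.

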